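# Free the sticking chest lid and hold it open

### The job

Give the lid of the small brass-cornered fittings chest a tug upwards to learn whether the catch inside is holding it. If it is caught, press the spring pedal on the front of the chest all the way down to its stop to free it; if it is not caught, leave the pedal alone. Then raise the lid at least half-way to upright and finish still holding it open, without shifting the things lying round about.

Things in the scene. Friction and masses are not known exactly. Their poses are not given: they have to be found in the camera images.
- chest: Fixed light wooden chest with brass corners and a brown lid, 170 (x) x 210 (y) x 80 mm high with the lid shut, standing on the bench. Origin: centre of its underside. Its -x side is the front, towards the robot; z is up. It stands turned by up to about 20 degrees. Inside, out of sight, is a catch that either holds a keeper of the lid or has fallen clear of it.
- lid_panel (a joint): Angle of the lid about its hinge on the far (+x) rim: 0 shut, grows as the lid is lifted, stop at 1.2 rad. It always falls shut when let go. While the catch holds it, it lifts only about 0.045 rad (6 mm at the bar) and then stops hard. A lid that is not caught lifts freely; its weight felt at the bar is 1 to 2.5 N.
- lid_handle (a point): Centre of the brass bar on the lid near its front edge: a straight round bar 11 mm thick, 111 mm long, parallel to the hinge (chest y) on two posts 92 mm apart; its centre is 30 mm above the lid's top and, with the lid shut, 110 mm above the bench. It can be pinched from above with the fingers before and behind it, and turns between them as the lid swings. Axes as the lid's (those of the chest when shut).
- lid_hinge (a point): Point on the lid's hinge line, midway along it, 72 mm above the bench; the hinge line runs along chest y. The bar's centre lies 140 mm in front of it (chest -x) and 38 mm above it when the lid is shut, so it swings on a radius of 145 mm. Lifting moves the bar up and then away from the front.
- release_pedal (a joint): Angle of the spring pedal: 0 at rest (up), 0.3 rad at its stop (down). It springs back when let go. Pressed to its stop it throws the catch clear of the lid, and the catch stays clear; half a press does nothing.
- pedal_pad (a point): Centre of the top face of the pedal's black ribbed rubber pad, 40 (x) x 52 (y) mm, sticking out of the middle of the chest's front: 156 mm in front of the chest's origin and 45 mm above the bench at rest, about 18 mm lower (and 5 mm nearer the chest) at its stop. It takes about 2 N to start and 6 N at the stop, pressing straight down.
- catch_hub (a point): Point on the hidden catch, only 6 mm from its pin (the pin lies 58 mm in front of the chest's origin, 16 mm above the bench). Nothing to touch: it hardly moves, and the tug on the lid is what is to show whether the catch holds.
- sanding_mid (a point): Bystander: cork sanding block, 46 x 90 x 27 mm, loose; this point is its centre.
- clamp_a_mid (a point): Bystander: wooden spool clamp standing upright, 35 x 35 x 68 mm, loose; this point is its centre.
- clamp_b_mid (a point): Bystander: a second spool clamp, 35 x 35 x 68 mm, loose; its centre.
- jar_mid (a point): Bystander: glass varnish jar with a wooden lid, 58 x 58 x 89 mm, loose, to the right of the chest; its centre.
- tin_mid (a point): Bystander: open brass pin tin, 65 x 65 x 28 mm, loose; its centre.

How it is judged:
By the outcome, as a careful person would: the job done as asked, in the order asked, and still so for the second after the job is handed in, while the arm keeps its last pose, push and grip.
It also fails if it takes over 58 s, if anything falls off the work surface, if the arm or the gripper's body presses on something with over 40 N, if the wrist force passes 120 N, or if a joint passes its speed limit or range.

### The arm

A 6-joint arm with a two-finger parallel gripper is mounted at the origin on a cart in front of the work surface, level with it; the furniture and walls round the work are solid. World frame = base frame: x ahead of the robot, y to its left, z up, the work surface at z = 0. Lengths are in m, angles in rad, forces in N, time in s.
With the tool pointing down it reaches from about 0.35 to 0.975 m from the base axis. Payload 4.9 kg.
Tool frame: the origin (TCP) lies at the very end of the fingers, on their centre line; the grasp point (between the pads) lies 19 mm behind it; z points along the fingers, y is the direction in which the jaws open and shut (so a half turn about z gives the same grasp; the last joint's range is limited). The gripper opens to 85 mm and grips with 20 to 120 N. Pads are 22 mm wide; open, the fingers measure 114 mm over their backs; the gripper's body (76 mm by 85 mm) begins 54 mm behind the grasp point. The pads swing forward as they close: fully open they stand 13 mm farther back than shut.
Start: joints at [-1.377, 0.053, 1.613, -0, 1.476, -0.119], TCP at [0.192, -0.595, 0.231] pointing down, gripper open.
Joint ranges: [-3.01, 3.01], [-1.01, 2.22], [0.06, 2.58], [-1.02, 4.17], [0.09, 2.62], [-3.14, 3.14]. Speed limits (rad/s): [2.57, 2.57, 3.14, 3.14, 3.14, 3.14].

### API

Orientations are given as a rotation vector (axis times angle).
In Python, from station import ctrl gives the robot as it stands.
- The arm moves only by the tool step_arm, never from a script. Its argument "moves" is a list of rows, each a list of 5 numbers: the opening, from 0 (shut) to 1 (fully open), then the shift along the world's x, y, z in m, then the turn about the world's z in degrees. A call has 1 to 20 rows; each row shifts and turns the pose as measured when the row begins; what a row does not reach is not made up. A row lasts 1/8 s, in which the tool goes at most 62.5 mm and 10.7 degrees, less where a joint would pass 70% of its speed; a pose out of reach is approached as far as the arm can. A call is refused whole if a number of a shift passes 0.0625 or a number of a turn 10.7, either way. A call with a gripper value outside its range is refused whole. The fingers move at their own pace and stop on an object; "newtons" is the grip in N (left out, the last holds). Time passes only in rows, so rows that do not move let the fingers close. It gives the time, the measured TCP pose, the force and the opening at its end, in the units of the state.
- ctrl.get_obs(): the state, without advancing time (a new reading comes with each control period).
- ctrl.get_image(name): name is "side" or "top"; returns a dict with "color" (384x512x3 uint8, red, green, blue), "camera_matrix" (3x3 intrinsics, pixels), "k1" (the pictures are not rectified: a ray, as slopes to the right and down, at radius r is drawn at 1 + k1 r^2 times it, then the intrinsics apply), "R" (3x3) and "t" (3): a world point X has camera coordinates R X + t. Camera axes: x right, y down, z forward; pixel columns grow to the right and rows downward; lengths in m; the calibration is good to about 2 mm. A picture is of the moment at which its call begins. There is no depth.
- ctrl.finish_job(): hands the job in, once; it reports no verdict.
Trained networks look in a picture, given as the dict that the camera call returned (one of the last four; its "shot" number tells which), for a name from the list of things; names that differ only in an ending like _2 or _b are one class to them, and where a whole thing is asked for, a point or a joint stands for the part that bears it (a point fixed in the world has none). Each returns a list of dicts, best first, with "p" (0 to 1); they miss things now and then, are a little off and sometimes report something else, mostly with a low value. They report only what shows in the picture. A call takes as long as a camera call.
- ctrl.spot_in(picture, query): "bbox" ([left, top, right, bottom] in pixels, round what is visible of it).
The state is a dict: "t": time; "q": joint angles; "dq": joint speeds; "effort": joint torques, N m; "tool_pos": TCP position; "tool_rot": TCP orientation; "contact_force": force on the tool from outside, world axes, zero at the start; "wrist_torque": the same for the moment, N m; "opening": finger opening in m.
Only numpy, scipy, OpenCV 4.12 (cv2) and the standard library are available. Lean on these libraries where they do the work, as an engineer would, in place of code of your own. Each camera call takes 0.05 s, during which the arm holds its last target.

## Working session

There is one attempt and no reset: what is moved stays moved. The work goes in short steps, Python scripts to look and compute and a tool call to move; the robot and the scene stay as the last step left them, time stands still between calls to the robot, and variables do not carry over. Pictures are saved under pics/ and viewed, and the job is handed in when it is done.

Besides the shell and the picture viewer there is one more tool, called after ">>>" in YAML: its name, and indented under it one key for each argument. step_arm: Moves the arm, as the interface text tells. Its arguments: {"type":"object","properties":{"moves":{"type":"array","items":{"type":"array","items":{"type":"number"}}},"newtons":{"type":"number"}},"required":["moves"]}

```bash
mkdir -p pics; ls
cat > h.py <<'E'
import numpy as np,cv2,json
from station import ctrl
def save(im,n): cv2.imwrite('pics/'+n,cv2.cvtColor(im['color'],cv2.COLOR_RGB2BGR))
def proj(im,X):
    c=im['R']@np.array(X,float)+im['t']; x,y=c[0]/c[2],c[1]/c[2]; s=1+im['k1']*(x*x+y*y)
    K=im['camera_matrix']; return np.array([K[0,0]*x*s+K[0,2],K[1,1]*y*s+K[1,2]])
def ray(im,uv):
    K=np.array(im['camera_matrix'],float)
    a=np.array([(uv[0]-K[0,2])/K[0,0],(uv[1]-K[1,2])/K[1,1]]);p=a.copy()
    for _ in range(30): p=a/(1+im['k1']*(p@p))
    R=np.array(im['R']); return -R.T@np.array(im['t']), R.T@np.array([p[0],p[1],1.])
def onz(im,uv,z):
    o,d=ray(im,uv); return o+d*(z-o[2])/d[2]
E
python3 - <<'E'
from h import *
o=ctrl.get_obs();print(o)
for n in('side','top'):
    im=ctrl.get_image(n);save(im,n+'0.png')
    print(n,im['camera_matrix'],im['k1'],-np.array(im['R']).T@im['t'])
    for q in('chest','lid_handle','lid_panel','pedal_pad','sanding_mid','clamp_a_mid','jar_mid','tin_mid'):
        print(q,[(np.round(d['bbox']).tolist(),round(d['p'],2)) for d in ctrl.spot_in(im,q)][:3])
E
```

```text
pics
{'t': 0.0, 'q': array([-1.37701590e+00,  5.33522606e-02,  1.61429341e+00,  5.47511855e-07,
        1.47598854e+00, -1.19013456e-01]), 'dq': array([-6.07148054e-04,  2.33326527e-04,  9.29489739e-05, -3.51094954e-04,
        5.44374706e-04,  2.92277701e-04]), 'effort': array([ 2.22028866e-03, -3.93675828e+01, -3.70179212e+01,  9.23398829e-05,
        7.01969329e-03,  5.51327048e-06]), 'tool_pos': array([ 0.19219623, -0.59406359,  0.23006621]), 'tool_rot': array([-3.10123398e+00, -4.89017067e-01,  1.18923214e-04]), 'contact_force': array([-0.062743  ,  0.26908191, -0.55660107]), 'wrist_torque': array([-0.0506845 , -0.01911897,  0.05572464]), 'opening': 0.08510682780374619}
side [[424.08870206   0.         255.80631821]
 [  0.         424.08870206 188.88936349]
 [  0.           0.           1.        ]] -0.11532449106964557 [0.3353125  0.9439769  0.67820201]
chest [([160.0, 178.0, 278.0, 258.0], 0.82)]
lid_handle [([160.0, 180.0, 258.0, 240.0], 0.55)]
lid_panel [([161.0, 176.0, 258.0, 233.0], 0.57)]
pedal_pad [([243.0, 221.0, 276.0, 241.0], 0.73), ([201.0, 284.0, 217.0, 318.0], 0.51
[... 151 characters left out ...]

tin_mid [([318.0, 169.0, 340.0, 188.0], 0.51)]
top [[447.052683     0.         250.49347458]
 [  0.         447.052683   185.54374532]
 [  0.           0.           1.        ]] -0.15524923962339948 [0.42224249 0.02913083 1.44141979]
chest [([205.0, 128.0, 283.0, 217.0], 0.82)]
lid_handle [([136.0, 223.0, 169.0, 242.0], 0.72), ([204.0, 128.0, 282.0, 196.0], 0.61)]
lid_panel [([208.0, 127.0, 283.0, 195.0], 0.7)]
pedal_pad [([220.0, 187.0, 238.0, 222.0], 0.89), ([326.0, 244.0, 347.0, 265.0], 0.33)]
sanding_mid [([135.0, 219.0, 167.0, 242.0], 0.96)]
clamp_a_mid []
jar_mid [([350.0, 144.0, 373.0, 167.0], 0.64)]
tin_mid [([329.0, 244.0, 350.0, 266.0], 0.77), ([202.0, 129.0, 278.0, 196.0], 0.38)]
```

Run:
```python
import cv2
a=cv2.imread('pics/top0.png');cv2.imwrite('pics/top0c.png',cv2.resize(a[100:290,110:390],None,fx=2.8,fy=2.8,interpolation=cv2.INTER_CUBIC))
a=cv2.imread('pics/side0.png');cv2.imwrite('pics/side0c.png',cv2.resize(a[110:360,120:400],None,fx=2.4,fy=2.4,interpolation=cv2.INTER_CUBIC))
```

```text
(no output)
```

View pics/top0c.png

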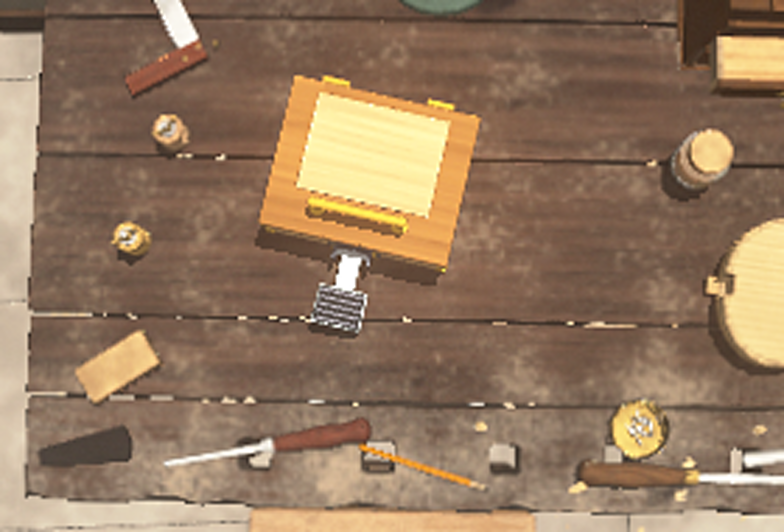

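View pics/side0c.png

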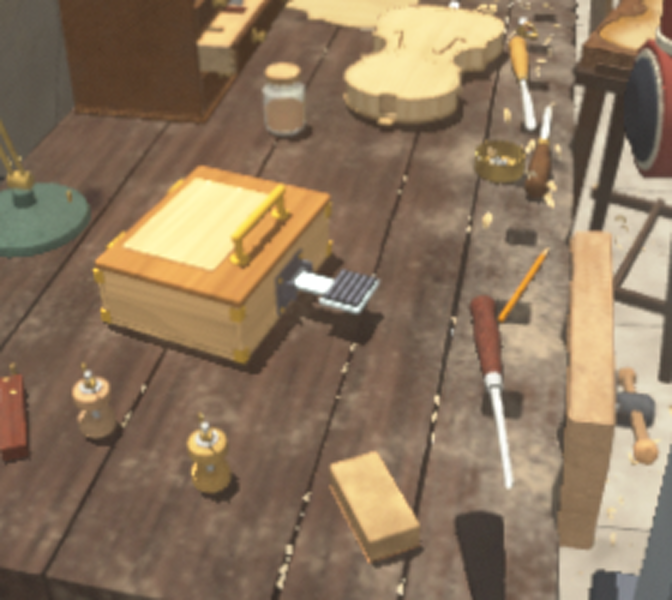

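The top view shows the chest turned about 13° clockwise, with the bar at about (220,173)–(255,181) and the pad at about (231,210). The side view shows the bar at (219,217)–(238,190) and the pad at about (267,231). The space in front of the chest is clear. Next I fit the chest pose from these points.

```bash
cat > fit.py <<'E'
from h import *
from scipy.optimize import least_squares
T=ctrl.get_image('top');S=ctrl.get_image('side')
ft=lambda a,b:(110+a/2.8,100+b/2.8); fs=lambda a,b:(120+a/2.4,110+b/2.4)
L=[(-.085,-.105),(-.085,.105),(.085,.105),(.085,-.105)] #fr(-y), fl, bl, br
obs=[]
for (l,t,s) in zip(L,[(446,268),(262,230),(296,76),(480,117)],[(331,200),(237,300),(100,262),(203,168)]):
    P=(*l,.08); obs+= [(T,P,ft(*t)),(S,P,fs(*s))]
b=.085-.14  # bar x approx (hinge at +x rim)
obs+=[(T,(b,.0555,.11),ft(308,205)),(T,(b,-.0555,.11),ft(407,228)),(S,(b,.0555,.11),fs(238,258)),(S,(b,-.0555,.11),fs(284,192))]
obs+=[(T,(-.156,0,.045),ft(340,307)),(S,(-.156,0,.045),fs(353,291))]
def w(p,P):
    c,s=np.cos(p[2]),np.sin(p[2]);return np.array([p[0]+c*P[0]-s*P[1],p[1]+s*P[0]+c*P[1],P[2]])
f=lambda p:np.concatenate([proj(i,w(p,P))-uv for i,P,uv in obs])
r=least_squares(f,[.45,.05,-.2],loss='soft_l1');p=r.x
print(p,np.degrees(p[2]));print(f(p).reshape(-1,2).round(1).tolist())
print('bar tri',w(p,(b,0,.11)),'pad',w(p,(-.156,0,.045)),'hinge',w(p,(b+.14,0,.072)))
for q,z in(('sanding_mid',.0135),('clamp_a_mid',.034),('jar_mid',.045),('tin_mid',.014)):
    for im in(T,S):
        for d in ctrl.spot_in(im,q)[:2]:
            B=d['bbox'];print(q,onz(im,((B[0]+B[2])/2,(B[1]+B[3])/2),z).round(3),d['p'])
np.save('p.npy',p)
E
python3 fit.py
```

```text
[ 0.65673025  0.0852415  -0.21237128] -12.16797800948479
[[-0.6, -0.2], [0.4, -2.7], [-1.3, -2.1], [2.0, -0.2], [-0.3, 0.5], [-1.4, -1.2], [-0.5, 0.6], [-0.9, -1.5], [-0.8, -0.3], [-0.3, -0.3], [-0.4, -7.5], [1.3, -2.3], [-0.8, 1.3], [0.1, -2.3]]
bar tri [0.60296589 0.09683432 0.11      ] pad [0.50423497 0.11812294 0.045     ] hinge [0.73982063 0.06732533 0.072     ]
sanding_mid [0.434 0.371 0.014] 0.98
sanding_mid [0.435 0.382 0.013] 0.84
sanding_mid [0.698 0.009 0.013] 0.18
clamp_a_mid [0.574 0.368 0.034] 0.66
jar_mid [ 0.689 -0.297  0.045] 0.68
jar_mid [0.43  0.406 0.045] 0.37
tin_mid [ 0.376 -0.217  0.014] 0.62
tin_mid [0.665 0.081 0.014] 0.38
tin_mid [ 0.372 -0.21   0.014] 0.58
```

>>> step_arm:
  moves:
    - [1, 0.026, 0.043, 0, 4]
    - [1, 0.026, 0.043, 0, 4]
    - [1, 0.026, 0.043, 0, 4]
    - [1, 0.026, 0.043, 0, 4]
    - [1, 0.026, 0.043, 0, 4]
    - [1, 0.026, 0.043, 0, 4]
    - [1, 0.026, 0.043, 0, 4]
    - [1, 0.026, 0.043, 0, 4]
    - [1, 0.026, 0.043, 0, 4]
    - [1, 0.026, 0.043, 0, 4]
    - [1, 0.026, 0.043, 0, 4]
    - [1, 0.026, 0.043, 0, 4]
    - [1, 0.026, 0.043, 0, 4]
    - [1, 0.026, 0.043, 0, 4]
  newtons: 40

```text
t: 3.15
tool_pos: [0.5638, 0.0248, 0.2341]
tool_rot: [2.48, 1.917, 0.01]
contact_force: [0.0, 0.6, 0.3]
opening: 0.0855
```

```bash
cat >> h.py <<'E'
from scipy.spatial.transform import Rotation as Ro
def st():
    o=ctrl.get_obs();R=Ro.from_rotvec(o['tool_rot']).as_matrix();y=R[:,1]
    a=np.degrees(np.arctan2(y[1],y[0]))
    print('t',round(o['t'],2),'pos',o['tool_pos'].round(4),'yaw_y',round(a,2),'tz',R[:,2].round(3),'F',o['contact_force'].round(1),'M',o['wrist_torque'].round(2),'open',round(o['opening'],4),'q',o['q'].round(2))
    return o
E
python3 -c "
from h import *
st()"
```

```text
t 3.15 pos [0.5638 0.0248 0.2341] yaw_y -14.6 tz [ 0.01  -0.002 -1.   ] F [0.  0.6 0.3] M [0.01 0.01 0.04] open 0.0855 q [-0.09 -0.1   1.76 -0.    1.47  0.17]
```

>>> step_arm:
  moves:
    - [0.7, 0.013, 0.024, -0.02, 1.0]
    - [0.7, 0.013, 0.024, -0.02, 1.0]
    - [0.7, 0.01, 0.02, -0.02, 0.4]
    - [0.7, 0.003, 0.004, -0.015, 0]
    - [0.7, 0, 0, 0, 0]

```text
t: 3.78
tool_pos: [0.6053, 0.1023, 0.1577]
tool_rot: [2.431, 1.976, 0.013]
contact_force: [-0.0, 0.1, 0.3]
opening: 0.0598
```

```bash
cat > look.py <<'E'
from h import *
import sys
n=sys.argv[1]; o=st(); p=np.load('p.npy')
out=[]
for c,box in(('top',(190,110,300,240)),('side',(150,130,290,270))):
    im=ctrl.get_image(c); a=cv2.cvtColor(im['color'],cv2.COLOR_RGB2BGR)
    l,t,r,b=box;f=390/(r-l)
    print(c,'TCP px',proj(im,o['tool_pos']).round(1),'crop',((proj(im,o['tool_pos'])-[l,t])*f).round(0))
    z=cv2.resize(a[t:b,l:r],None,fx=f,fy=f,interpolation=cv2.INTER_CUBIC); out.append(z)
h=max(z.shape[0] for z in out)
out=[cv2.copyMakeBorder(z,0,h-z.shape[0],0,0,cv2.BORDER_CONSTANT) for z in out]
cv2.imwrite('pics/%s.png'%n,np.hstack(out))
E
python3 look.py a1
```

```text
t 3.77 pos [0.6053 0.1023 0.1577] yaw_y -11.78 tz [ 0.012 -0.002 -1.   ] F [-0.   0.1  0.3] M [-0.03  0.01  0.  ] open 0.0598 q [ 0.05  0.07  1.72 -0.    1.34  0.25]
top TCP px [234.5 174. ] crop [158. 227.]
side TCP px [227.  182.9] crop [215. 147.]
```

View pics/a1.png

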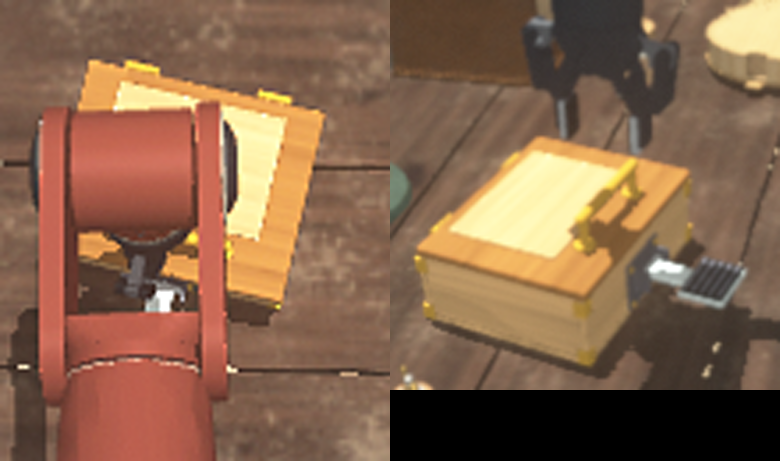

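The jaws straddle the bar: in the side crop the fingertips are at (565,138) and (632,150), with the bar between and below them. I'll descend now.

>>> step_arm:
  moves:
    - [0.7, -0.001, -0.002, -0.02, 0]
    - [0.7, 0, -0.001, -0.02, -0.2]
    - [0.7, 0, 0, -0.014, 0]
    - [0.7, 0, 0, -0.01, 0]
    - [0.7, 0, 0, 0, 0]

```text
t: 4.5
tool_pos: [0.6047, 0.0967, 0.0921]
tool_rot: [2.435, 1.965, 0.018]
contact_force: [-0.3, 0.2, -0.4]
opening: 0.0597
```

```bash
python3 look.py a2
```

```text
t 4.5 pos [0.6047 0.0967 0.0921] yaw_y -12.19 tz [ 0.016 -0.002 -1.   ] F [-0.3  0.2 -0.4] M [ 0.09  0.02 -0.04] open 0.0597 q [ 0.04  0.14  1.77 -0.    1.22  0.25]
top TCP px [237.4 177.2] crop [168. 238.]
side TCP px [229.3 204.3] crop [221. 207.]
```

View pics/a2.png

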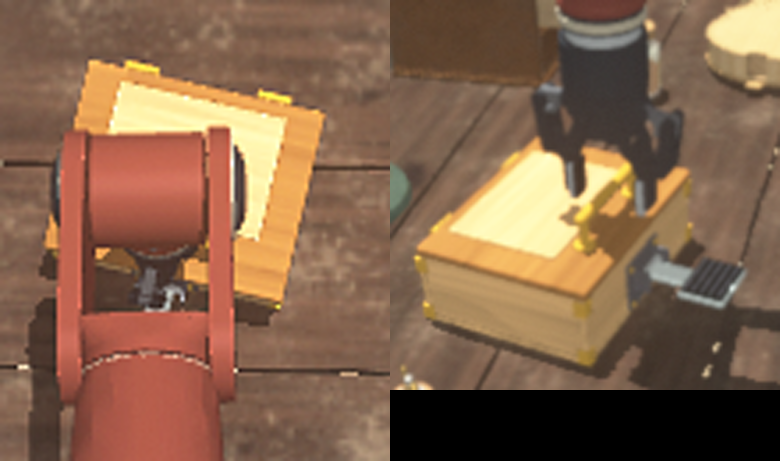

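The fingers are in front of and behind the bar, roughly centred. Closing.

>>> step_arm:
  moves:
    - [0.35, 0, 0, 0, 0]
    - [0.35, 0, 0, 0, 0]
    - [0, 0, 0, 0, 0]
    - [0, 0, 0, 0, 0]
    - [0, 0, 0, 0, 0]
    - [0, 0, 0, 0, 0]
    - [0, 0, 0, 0, 0]
  newtons: 40

```text
t: 5.48
tool_pos: [0.6076, 0.0969, 0.096]
tool_rot: [2.431, 1.963, 0.027]
contact_force: [0.9, -0.6, -1.2]
opening: 0.0093
```

```bash
python3 look.py a3
```

```text
t 5.47 pos [0.6076 0.0969 0.096 ] yaw_y -12.18 tz [ 0.024 -0.002 -1.   ] F [ 0.9 -0.6 -1.2] M [-0.01 -0.16 -0.03] open 0.0093 q [ 0.04  0.13  1.76 -0.    1.22  0.25]
top TCP px [237.3 176.1] crop [168. 234.]
side TCP px [228.1 203. ] crop [218. 203.]
```

>>> step_arm:
  moves:
    - [0, 0.0005, 0, 0.003, 0]
    - [0, 0.0005, 0, 0.003, 0]
    - [0, 0, 0, 0, 0]

```text
t: 5.95
tool_pos: [0.6092, 0.0966, 0.1016]
tool_rot: [2.431, 1.962, 0.028]
contact_force: [3.1, 0.1, -4.5]
opening: 0.0093
```

>>> step_arm:
  moves:
    - [0, 0.0005, 0, 0.003, 0]
    - [0, 0.0005, 0, 0.003, 0]
    - [0, 0.0005, 0, 0.003, 0]

```text
t: 6.32
tool_pos: [0.6118, 0.0961, 0.1097]
tool_rot: [2.429, 1.96, 0.031]
contact_force: [6.4, -1.4, -4.1]
opening: 0.0094
```

```bash
python3 look.py a4
```

```text
t 6.33 pos [0.6118 0.0961 0.1097] yaw_y -12.21 tz [ 0.028 -0.003 -1.   ] F [ 6.4 -1.4 -4.1] M [-0.12 -0.77 -0.02] open 0.0094 q [ 0.04  0.12  1.75 -0.    1.24  0.25]
top TCP px [237.4 174.1] crop [168. 227.]
side TCP px [226.3 198. ] crop [212. 189.]
```

View pics/a4.png

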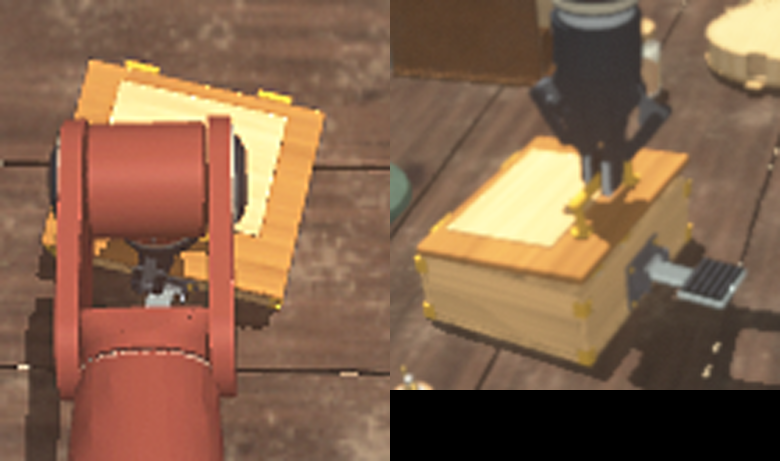

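View pics/a3.png

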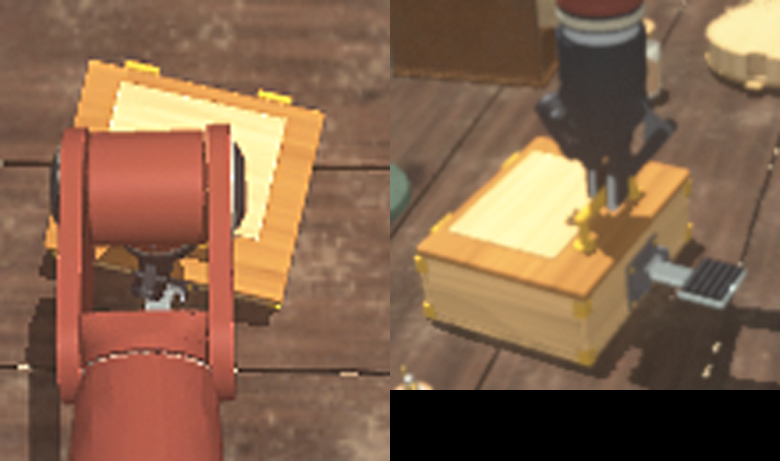

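The tug raised the lid about 14 mm at the bar, well past the 6 mm at which a held lid stops. The side view agrees: the lid's front corner rose from crop row 298 to 280, and a gap shows. The force stayed near 4 N, so the catch is not holding and I leave the pedal alone. I'll go on along the arc and watch the force.

```bash
cat > arc.py <<'E'
from h import *
import sys
p=np.load('p.npy');e=np.array([np.cos(p[2]),np.sin(p[2])])
o=st();t0=np.array([.6076,.0969]);z0=.096
hx=t0@e+.140;hz=z0-.038
x=o['tool_pos'][:2]@e-hx;z=o['tool_pos'][2]-hz
lat=(o['tool_pos'][:2]-t0)@np.array([-e[1],e[0]])
ph=np.arctan2(z,-x);print('theta',ph-np.arctan2(38,140),'radius',np.hypot(x,z),'lat',lat)
F=o['contact_force'];print('F chest',F[:2]@e,'radial(out)',-(F[:2]@e)*np.cos(ph)+F[2]*np.sin(ph))
d=float(sys.argv[1]);r=.145
for k in range(int(sys.argv[2])):
    a=ph+k*d;dx=r*(np.cos(a)-np.cos(a+d));dz=r*(np.sin(a+d)-np.sin(a))
    print((dx*e).round(4),round(dz,4))
E
python3 arc.py .05 6
```

```text
t 6.42 pos [0.6119 0.096  0.11  ] yaw_y -12.21 tz [ 0.028 -0.003 -1.   ] F [ 5.3 -1.6 -5. ] M [-0.16 -0.65  0.03] open 0.0095 q [ 0.04  0.12  1.75 -0.    1.24  0.25]
theta 0.10126188461718316 radius 0.1452136484720762 lat 7.298441319551396e-05
F chest 5.559875353574864 radial(out) -6.985454178316763
[ 0.0027 -0.0006] 0.0067
[ 0.003  -0.0007] 0.0066
[ 0.0033 -0.0007] 0.0064
[ 0.0037 -0.0008] 0.0062
[ 0.004  -0.0009] 0.006
[ 0.0042 -0.0009] 0.0058
```

>>> step_arm:
  moves:
    - [0, 0.004, -0.0008, 0.006, 0]
    - [0, 0.004, -0.0008, 0.006, 0]
    - [0, 0.004, -0.0009, 0.006, 0]
    - [0, 0.004, -0.0009, 0.006, 0]
    - [0, 0.004, -0.0009, 0.006, 0]
    - [0, 0.004, -0.0009, 0.006, 0]

```text
t: 7.18
tool_pos: [0.6297, 0.0922, 0.1452]
tool_rot: [2.44, 1.97, 0.008]
contact_force: [-2.7, -0.4, -2.0]
opening: 0.0094
```

```bash
python3 arc.py .06 8
```

```text
t 7.17 pos [0.6297 0.0922 0.1452] yaw_y -12.15 tz [ 0.008 -0.001 -1.   ] F [-2.7 -0.4 -2. ] M [ 0.14  0.7  -0.04] open 0.0094 q [ 0.03  0.14  1.67 -0.    1.33  0.24]
theta 0.37360046133370456 radius 0.14620789415059768 lat 5.7769382257286455e-05
F chest -2.5089193940057015 radial(out) 0.8302465827166055
[ 0.0053 -0.0011] 0.0068
[ 0.0057 -0.0012] 0.0065
[ 0.006  -0.0013] 0.0061
[ 0.0064 -0.0014] 0.0057
[ 0.0067 -0.0014] 0.0053
[ 0.007  -0.0015] 0.0049
[ 0.0073 -0.0016] 0.0045
[ 0.0075 -0.0016] 0.004
```

>>> step_arm:
  moves:
    - [0, 0.0055, -0.0012, 0.007, 0]
    - [0, 0.006, -0.0013, 0.0065, 0]
    - [0, 0.006, -0.0013, 0.006, 0]
    - [0, 0.0065, -0.0014, 0.0055, 0]
    - [0, 0.007, -0.0014, 0.005, 0]

```text
t: 7.8
tool_pos: [0.6631, 0.085, 0.1803]
tool_rot: [2.439, 1.97, 0.01]
contact_force: [-4.8, 0.2, 2.9]
opening: 0.009
```

```bash
python3 arc.py .06 8
```

```text
t 7.8 pos [0.6631 0.085  0.1803] yaw_y -12.15 tz [ 0.009 -0.001 -1.   ] F [-4.8  0.2  2.9] M [-0.    1.04  0.01] open 0.009 q [ 0.02  0.18  1.56 -0.    1.39  0.23]
theta 0.7083419512363012 radius 0.1479040738564279 lat 9.647941578071877e-05
F chest -4.679928388555914 radial(out) 5.0465108174799385
[ 0.0072 -0.0015] 0.0047
[ 0.0074 -0.0016] 0.0042
[ 0.0077 -0.0017] 0.0038
[ 0.0079 -0.0017] 0.0033
[ 0.0081 -0.0017] 0.0028
[ 0.0082 -0.0018] 0.0023
[ 0.0083 -0.0018] 0.0018
[ 0.0084 -0.0018] 0.0013
```

>>> step_arm:
  moves:
    - [0, 0.006, -0.0013, 0.0055, 0]
    - [0, 0.0065, -0.0014, 0.0045, 0]
    - [0, 0.007, -0.0015, 0.0045, 0]
    - [0, 0.007, -0.0015, 0.0035, 0]
    - [0, 0, 0, 0, 0]

```text
t: 8.43
tool_pos: [0.6935, 0.0785, 0.1982]
tool_rot: [2.437, 1.967, 0.014]
contact_force: [-1.1, 1.0, -2.2]
opening: 0.0093
```

```bash
python3 arc.py .06 4; python3 look.py a5
```

```text
t 8.43 pos [0.6935 0.0785 0.1982] yaw_y -12.18 tz [ 0.013 -0.001 -1.   ] F [-1.1  1.  -2.2] M [0.11 0.25 0.04] open 0.0093 q [ 0.01  0.23  1.47 -0.    1.43  0.22]
theta 0.9499386678147974 radius 0.14958988504103723 lat 8.74738376817316e-05
F chest -1.2584884984743077 radial(out) -1.6007819952880016
[ 0.0081 -0.0017] 0.0028
[ 0.0082 -0.0018] 0.0023
[ 0.0083 -0.0018] 0.0018
[ 0.0084 -0.0018] 0.0013
t 8.43 pos [0.6935 0.0785 0.1982] yaw_y -12.18 tz [ 0.013 -0.001 -1.   ] F [-1.1  1.  -2.2] M [0.11 0.25 0.04] open 0.0093 q [ 0.01  0.23  1.47 -0.    1.43  0.22]
top TCP px [242.8 141.3] crop [187. 111.]
side TCP px [194.2 160.6] crop [123.  85.]
```

View pics/a5.png

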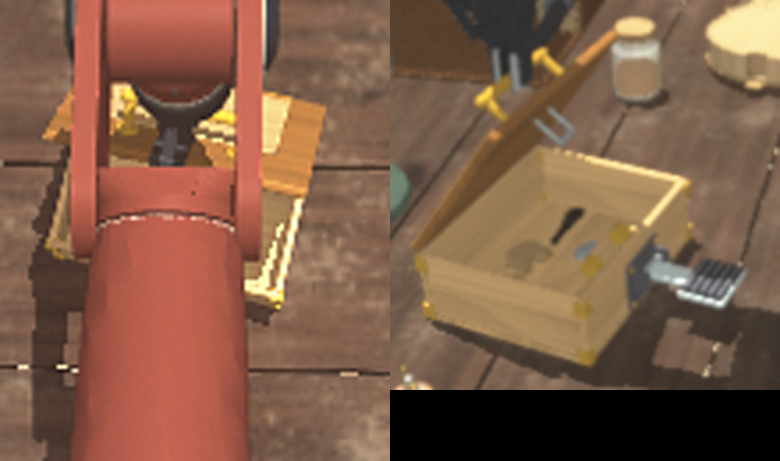

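The side view shows the lid well open (about 54°), the bar still between the fingers and the pedal untouched. I'll let it settle, then check the hold and the bystanders.

>>> step_arm:
  moves:
    - [0, 0, 0, 0, 0]
    - [0, 0, 0, 0, 0]
    - [0, 0, 0, 0, 0]
    - [0, 0, 0, 0, 0]

```text
t: 9.02
tool_pos: [0.6928, 0.0786, 0.1979]
tool_rot: [2.437, 1.968, 0.014]
contact_force: [0.1, 0.8, -3.3]
opening: 0.0095
```

```bash
python3 arc.py .06 1
python3 - <<'E'
from h import *
a=cv2.imread('pics/side0.png')
im=ctrl.get_image('side');save(im,'side9.png');b=cv2.imread('pics/side9.png')
for q in('sanding_mid','clamp_a_mid','jar_mid','tin_mid'):
    print(q,[(np.round(d['bbox']).tolist(),round(d['p'],2)) for d in ctrl.spot_in(im,q)][:2])
cv2.imwrite('pics/cmp.png',np.hstack([a[110:360,120:400],b[110:360,120:400]]))
E
```

```text
t 9.03 pos [0.6928 0.0786 0.1979] yaw_y -12.16 tz [ 0.013 -0.002 -1.   ] F [ 0.1  0.8 -3.3] M [0.14 0.1  0.03] open 0.0095 q [ 0.01  0.23  1.47 -0.    1.42  0.22]
theta 0.94466804290279 radius 0.14958057510409867 lat 5.053651668986691e-05
F chest -0.07282428290453966 radial(out) -3.051051840967837
[ 0.008  -0.0017] 0.0028
sanding_mid [([259.0, 302.0, 294.0, 345.0], 0.94), ([201.0, 280.0, 218.0, 314.0], 0.42)]
clamp_a_mid [([202.0, 284.0, 217.0, 316.0], 0.65)]
jar_mid [([230.0, 136.0, 246.0, 166.0], 0.78)]
tin_mid [([158.0, 143.0, 278.0, 260.0], 0.66), ([317.0, 167.0, 338.0, 188.0], 0.65)]
```

View pics/cmp.png

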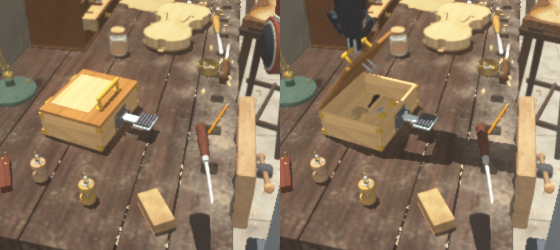

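The before and after pictures match for the sanding block, both clamps, the jar and the tin. The lid is held steady at about 0.94 rad, so I'm handing in.

```bash
python3 -c "
from h import *
print(ctrl.finish_job()); st()"
```

```text
the job is handed in; nothing more can be done
None
the job is handed in; nothing more can be done
```

The lid was not caught, so I left the pedal alone, raised the lid to about 0.94 rad (54°) and handed in with the gripper still holding it.

- **Tug:** I pinched the bar and pulled up. It rose about 14 mm, well past the 6 mm where a caught lid stops. The upward pull was only about 4 N, with 3 to 6 N of sideways force from my path not quite matching the swing, and the picture showed the lid lifting.
- **Opening:** I followed the bar's arc in small steps. The forces I read between moves stayed under about 8 N.
- **Last checks:** The lid held steady over half a second, dropping only about 0.005 rad, and the gripper's opening stayed at 9.5 mm. The sanding block, both clamps, the jar and the tin look the same as in the first side picture. The job ended at about 9 s.
- **Small disagreements:** The gripper reads 9.5 mm on an 11 mm bar. The arc radius I worked out drifted from 145 to 150 mm, so the lid angle could be off by a few hundredths of a rad. That is still clearly above half-way (0.785 rad).

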